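# Run the bench pointer to the line on the concrete core

### The arm

A 6-joint arm with a two-finger parallel gripper is mounted at the origin on the work surface. World frame = base frame: x ahead of the robot, y to its left, z up, the work surface at z = 0. Lengths are in mm, angles in rad, forces in N, time in s.
With the tool pointing down it reaches from about 350 to 875 mm from the base axis. Payload 4.2 kg.
Tool frame: the origin (TCP) lies at the very end of the fingers, on their centre line; the grasp point (between the pads) lies 19 mm behind it; z points along the fingers, y is the direction in which the jaws open and shut (so a half turn about z gives the same grasp; the last joint's range is limited). The gripper opens to 85 mm and grips with 20 to 120 N. Pads are 22 mm wide; open, the fingers measure 114 mm over their backs; the gripper's body (76 mm by 85 mm) begins 54 mm behind the grasp point. The pads swing forward as they close: fully open they stand 13 mm farther back than shut.
Start: joints at [1.534, 0.385, 0.008, 0, -1.194, -0.259], TCP at [182.158, 597.844, 231.312] pointing down, gripper open.
Joint ranges: [-3.14, 3.14], [-1.21, 2.06], [-1.07, 1.41], [-3.16, 2.05], [-2.99, -0.16], [-3.1, 3.1]. Speed limits (rad/s): [2.79, 2.79, 3.14, 3.14, 3.14, 3.14].

### API

Orientations are given as a unit quaternion [x, y, z, w].
In Python, from bench import read_state, get_image, camera_params, job_done gives the robot as it stands.
- The arm moves only by the tool send_rows, never from a script. Its arguments are lists of equal length, an entry for each row: "translation": the shift along the tool's x, y, z in m, a list of three; "yaw": the turn about the tool's z in degrees; "fingers": the closure in counts, from 0 (fully open) to 255 (shut). A call has 1 to 12 rows; each row is the pose to reach, as a shift and turn from the pose measured when the call began, along the tool's axes at that moment; what a row does not reach only later rows make up. A row lasts 1/10 s, in which the tool goes at most 50 mm and 8.59 degrees, less where a joint would pass 70% of its speed; a pose out of reach is approached as far as the arm can. A call with a gripper value outside its range is refused whole. The fingers move at their own pace and stop on an object; the grip force is fixed at half the most. Time passes only in rows, so rows that repeat a pose let the fingers close. It gives the time, the measured TCP pose, the force and the opening at its end, in the units of the state.
- read_state(): the state, without advancing time (a new reading comes with each control period).
- get_image(name): name is "side" or "top" or "wrist"; returns the picture (400x640x3 uint8, blue, green, red); there is no depth.
- camera_params(name): a dict with "mtx" (3x3 intrinsics, pixels), "k1" (the pictures are not rectified: a ray, as slopes to the right and down, at radius r is drawn at 1 + k1 r^2 times it, then the intrinsics apply), "rvec" (rotation vector, rad) and "tvec" (3), from world to camera coordinates, as OpenCV has them; the wrist camera has in their place "tool_from_camera" (4x4, takes a point from camera to tool coordinates, whose origin is the TCP and whose axes are the flange's). Camera axes: x right, y down, z forward; pixel columns grow to the right and rows downward; lengths in mm; the calibration is good to about 2 mm. A picture is of the moment at which its call begins: read the wrist's pose just before it. camera_params takes no time and is no camera call.
- job_done(): hands the job in, once; it reports no verdict.
The state is a dict: "clock": time; "joints": joint angles; "joint_vel": joint speeds; "joint_efforts": joint torques, N m; "position": TCP position; "ee_rot": TCP orientation; "contact_force": force on the tool from outside, world axes, zero at the start; "wrist_torque": the same for the moment, N m; "gripper_width": finger opening in mm.
Only numpy, scipy, OpenCV 4.12 (cv2) and the standard library are available. Lean on these libraries where they do the work, as an engineer would, in place of code of your own. Each camera call takes 0.05 s, during which the arm holds its last target.

### The job

Two identical marking benches stand on the steel table, each with a small concrete core lying in its cradle. On the bench whose core has a painted yellow line, take the blue knob in the fingers and turn it clockwise (seen from above), following the carriage it rides on, until the red pointer stands over the yellow line, then let go. Do not shift that core in its cradle, and leave the other bench's carriage where it is.

Things in the scene. Friction and masses are not known exactly. Their poses are not given: they have to be found in the camera images.
- knob: Blue knob on the carriage: upright bar 48 x 14 mm on a 44 mm disc. Origin on its vertical axis at grip height (108 mm above table; bar top 14 mm above it, disc top 24 mm below). x along the bar, y across its width, z up. Turns clockwise from above only, stiffly (0.2 Nm), stays where left; per 10 degrees, knob and carriage shift 6 mm (34.4 mm/rad) along the pointer's +y. Needed: 0.6 to 1.4 rad.
- pointer (a point): Underside of the tip of the red pointer, a bar 6 mm wide and 5 mm thick reaching from the carriage over the core, about 6 mm above the core's top; moves with the carriage. +y: level direction of the carriage's travel when the knob turns clockwise, parallel to the core; x from carriage to core; z up. The knob's axis always lies 78 mm from it along -x.
- line (a point): Top of the concrete core (grey, 50 mm diameter, 100 mm long, lying loose in a V cradle) at the middle of its painted yellow band, 14 mm wide, half-way along the core. y runs along the core as the pointer's y does, z up. About 71 mm above the table.
- spare_pointer (a point): Tip of the red pointer of the other, identical bench, whose core is plain grey without a line: leave its carriage and its knob alone. Axes as for pointer.

How it is judged (in metres and radians):
On the way:
1. the carriage has been driven at least 12 mm with its knob between the fingers (contact force between the fingers and knob above 1 N and distance between the grasp point and knob below 0.035 m and distance of knob from where it was at the start of the episode above 0.012 m), for 0.1 s.
At the end, for the whole second after the job is handed in: The red pointer stands over the yellow line, within 10 mm of its middle measured along the core; the core is still where it lay (its line within 12 mm of where it was) and the other bench's pointer is within 8 mm of where it was; the knob is released (y of pointer in the frame of line between -0.01 and 0.01 m and distance of line from where it was at the start of the episode below 0.012 m and distance of spare_pointer from where it was at the start of the episode below 0.008 m); the robot touches nothing.
It fails at once if the core with the line is shifted by more than 12 mm (distance of line from where it was at the start of the episode above 0.012 m).
It fails at once if the other bench's carriage is moved by more than 8 mm (distance of spare_pointer from where it was at the start of the episode above 0.008 m).
It also fails if it takes over 34 s, if anything falls off the work surface, if the arm or the gripper's body presses on something with over 40 N, if the wrist force passes 120 N, or if a joint passes its speed limit or range.

## Working session

There is one attempt and no reset: what is moved stays moved. The work goes in short steps, Python scripts to look and compute and a tool call to move; the robot and the scene stay as the last step left them, time stands still between calls to the robot, and variables do not carry over. Pictures are saved under pics/ and viewed, and the job is handed in when it is done.

Besides the shell and the picture viewer there is one more tool, called after "Emit:" by a JSON object that holds its "fn" and its "kwargs", one argument or row to a line. send_rows: Moves the arm, as the interface text tells. Its arguments: {"type":"object","properties":{"translation":{"type":"array","items":{"type":"array","items":{"type":"number"}}},"yaw":{"type":"array","items":{"type":"number"}},"fingers":{"type":"array","items":{"type":"number"}}},"required":["translation","yaw","fingers"]}

```bash
mkdir -p pics
python3 - <<'E'
from bench import *
import cv2
s=read_state();print(s)
for n in("side","top","wrist"):
    cv2.imwrite(f"pics/{n}0.png",get_image(n)); print(n,camera_params(n))
E
```

```text
{'clock': 0.0, 'joints': array([ 1.53358804e+00,  3.85590206e-01,  6.62327857e-03, -5.00116403e-04,
       -1.19397125e+00, -2.58588326e-01]), 'joint_vel': array([-0.00104567,  0.00198034, -0.00035526,  0.00121914, -0.00059965,
       -0.00099192]), 'joint_efforts': array([ 1.62124534e-04, -3.92290127e+01,  1.88404298e+01,  4.18633059e+00,
       -4.64831319e-03, -3.39921755e-06]), 'position': array([182.00727378, 597.31011275, 230.20009087]), 'ee_rot': array([ 9.89068773e-01, -1.47450875e-01, -1.12693668e-04,  1.09004481e-03]), 'contact_force': array([ 0.00479752, -0.06381916, -0.16942099]), 'wrist_torque': array([-0.01123911,  0.01366289,  0.02682327]), 'gripper_width': 85.51999828184793}
side {'mtx': array([[367.47271414,   0.        , 322.43960564],
       [  0.        , 367.47271414, 195.1537526 ],
       [  0.        ,   0.        ,   1.        ]]), 'k1': -0.08798112133079238, 'rvec': array([ 2.22989556, -0.74248989,  0.33626523]), 'tvec': array([-479.72417677,  296.98196907,  617.89158559])}
top {'mtx': array([[473.48512034,   0.        , 323.00874781],
       [  0.        , 473.48512034, 206.2939057 ],
       [  0.        ,   0.        ,   1.        ]]), 'k1': -0.10064461967836201, 'rvec': array([ 2.14361249, -2.2019783 ,  0.07699135]), 'tvec': array([ -11.27569672,  590.41406782, 1171.2122086 ])}
wrist {'mtx': array([[333.1460973 ,   0.        , 323.54946442],
       [  0.        , 333.1460973 , 199.63591861],
       [  0.        ,   0.        ,   1.        ]]), 'k1': -0.042944813062010395, 'tool_from_camera': array([[-5.22838268e-04, -9.48719253e-01, -3.16119449e-01,
         8.17539341e+01],
       [ 9.99999681e-01, -6.87110294e-04,  4.08189577e-04,
        -4.10563651e-02],
       [-6.04466238e-04, -3.16119134e-01,  9.48719309e-01,
        -1.42623845e+02],
       [ 0.00000000e+00,  0.00000000e+00,  0.00000000e+00,
         1.00000000e+00]])}
```

View pics/top0.png

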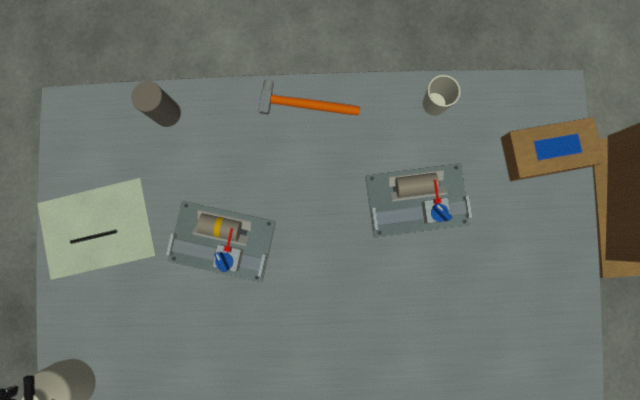

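View pics/side0.png

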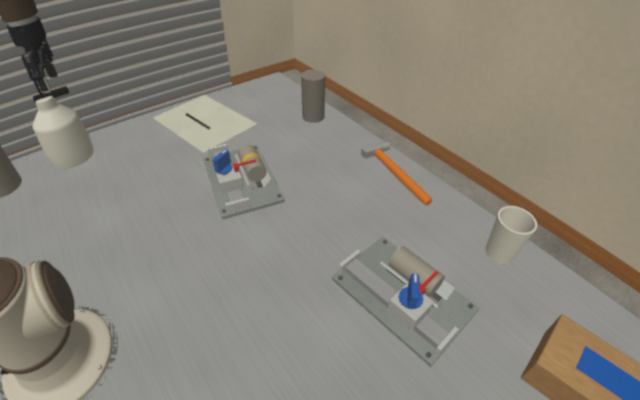

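View pics/wrist0.png

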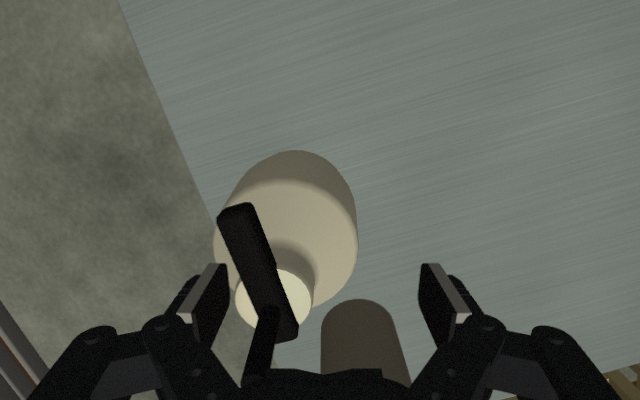

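The top view shows the yellow-lined core at about (219,227), its knob at (224,261) and its red tip at (231,229). The plain bench is on the right, with its knob at (440,212). There is a bottle under the gripper.

```bash
cat > h.py <<'E'
import numpy as np, cv2
from bench import *
from scipy.spatial.transform import Rotation as R
def cam(n,s=None):
    p=camera_params(n);K=p['mtx']
    if n=='wrist':
        T=p['tool_from_camera']; Rt=R.from_quat(s['ee_rot']).as_matrix()
        return K,p['k1'],Rt@T[:3,:3],np.array(s['position'])+Rt@T[:3,3]
    Rc=cv2.Rodrigues(p['rvec'])[0]
    return K,p['k1'],Rc.T,-Rc.T@p['tvec']
def ray(n,uv,s=None):
    K,k1,Rw,o=cam(n,s)
    a=cv2.undistortPoints(np.array([[uv]],float),K,np.array([k1,0,0,0,0.]))[0,0]
    return o,Rw@np.array([a[0],a[1],1])
def onz(n,uv,z,s=None):
    o,d=ray(n,uv,s); return o+d*(z-o[2])/d[2]
def tri(rs):
    A=sum(np.eye(3)-np.outer(d,d)/(d@d) for o,d in rs); b=sum((np.eye(3)-np.outer(d,d)/(d@d))@o for o,d in rs)
    return np.linalg.solve(A,b)
def mask(img,c):
    h=cv2.cvtColor(img,cv2.COLOR_BGR2HSV)
    if c=='red': return cv2.inRange(h,(0,150,70),(6,255,255))|cv2.inRange(h,(174,150,70),(180,255,255))
    return cv2.inRange(h,*{'blue':((100,140,40),(125,255,255)),'yellow':((18,130,90),(32,255,255))}[c])
def blobs(img,c,amin=8):
    n,l,st,ce=cv2.connectedComponentsWithStats(mask(img,c))
    return [(st[i,4],ce[i].round(1),np.argwhere(l==i)[:,::-1]) for i in range(1,n) if st[i,4]>=amin]
E
python3 - <<'E'
from h import *
for n in('top','side'):
    im=cv2.imread(f'pics/{n}0.png')
    for c in('blue','red','yellow'):
        for a,ce,p in blobs(im,c):
            print(n,c,a,ce,p.min(0),p.max(0))
            if n=='top': print('   world@108,71,77',*[onz(n,ce,z).round(0)[:2] for z in(108,71,77)])
im=cv2.imread('pics/top0.png'); cv2.imwrite('pics/tz.png',cv2.resize(im[190:290,150:290],None,fx=5.5,fy=5.5,interpolation=2))
im=cv2.imread('pics/side0.png'); cv2.imwrite('pics/sz.png',cv2.resize(im[130:230,180:300],None,fx=6,fy=6,interpolation=2))
E
```

```text
top blue 827 [557.6 146.4] [535 134] [581 159]
   world@108,71,77 [ 713. -601.] [ 720. -619.] [ 719. -616.]
top blue 234 [440.5 213.4] [432 204] [451 221]
   world@108,71,77 [ 559. -304.] [ 561. -313.] [ 560. -311.]
top blue 234 [224.  261.4] [216 253] [232 271]
   world@108,71,77 [460. 208.] [459. 216.] [459. 214.]
top red 81 [436.4 193.6] [434 180] [440 203]
   world@108,71,77 [ 606. -296.] [ 609. -305.] [ 609. -304.]
top red 79 [228.3 241.7] [224 228] [232 251]
   world@108,71,77 [506. 197.] [506. 205.] [506. 203.]
top yellow 3688 [574.3 172.9] [510 118] [639 276]
   world@108,71,77 [ 647. -638.] [ 653. -658.] [ 652. -655.]
top yellow 117 [217.1 226.2] [213 217] [222 236]
   world@108,71,77 [543. 223.] [544. 232.] [544. 230.]
side blue 134 [221.5 164.3] [214 152] [230 172]
side blue 416 [411.  295.4] [400 275] [421 307]
side blue 1524 [609.2 375.4] [577 347] [639 399]
side red 47 [240.6 164.5] [234 160] [254 170]
side red 80 [426.4 282.5] [420 271] [437 292]
side yellow 48 [248.5 156.5] [242 154] [258 161]
```

View pics/tz.png

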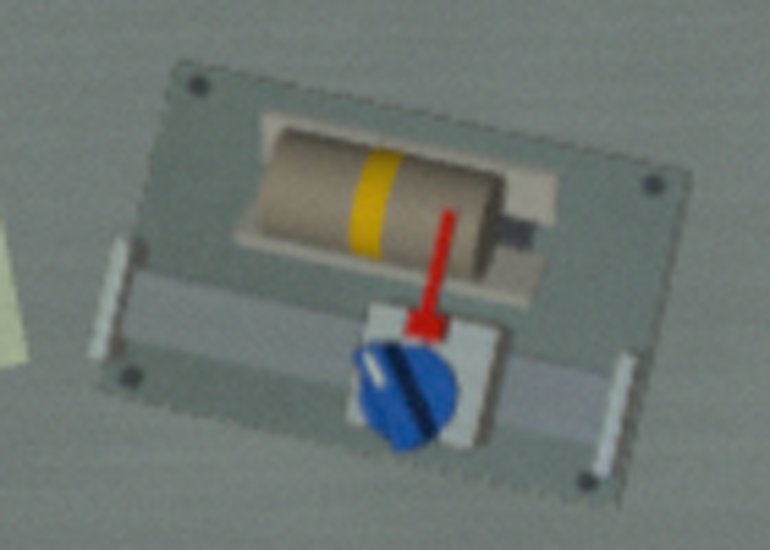

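View pics/sz.png

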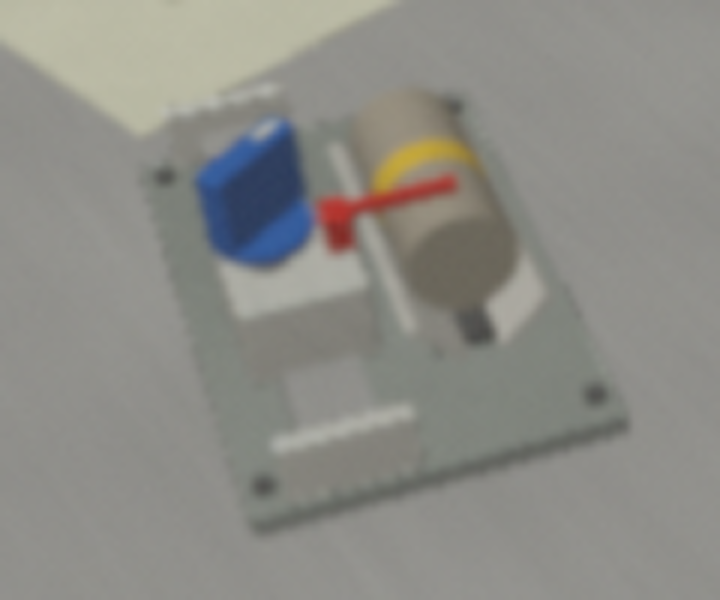

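Emit:
{"fn": "send_rows", "kwargs": {
  "translation": [
    [0, 0, -0.03],
    [0.04, 0.03, -0.03],
    [0.08, 0.06, -0.03],
    [0.12, 0.09, -0.03],
    [0.16, 0.12, -0.03],
    [0.2, 0.15, -0.03],
    [0.24, 0.18, -0.03],
    [0.28, 0.21, -0.03],
    [0.31, 0.24, -0.03],
    [0.35, 0.27, -0.02],
    [0.38, 0.29, -0.01],
    [0.38, 0.29, 0]
  ],
  "yaw": [0, 0, 0, 0, 0, 0, 0, 0, 0, 0, 0, 0],
  "fingers": [0, 0, 0, 0, 0, 0, 0, 0, 0, 0, 0, 0]
}}

```text
clock: 1.35
position: [462.5, 206.1, 230.3]
ee_rot: [0.989, -0.15, -0.0, 0.001]
contact_force: [-1.1, 0.4, 0.6]
gripper_width: 85.3
```

Emit:
{"fn": "send_rows", "kwargs": {
  "translation": [
    [0, 0, 0],
    [0, 0, 0],
    [0, 0, 0]
  ],
  "yaw": [0, 0, 0],
  "fingers": [0, 0, 0]
}}

```text
clock: 1.65
position: [462.4, 207.1, 230.9]
ee_rot: [0.989, -0.149, 0.0, 0.001]
contact_force: [-0.5, 0.7, 0.4]
gripper_width: 85.4
```

Run:
```python
from h import *
s=read_state();im=get_image('wrist');cv2.imwrite('pics/w1.png',im)
np.save('s1.npy',s,allow_pickle=True)
print(s['clock'],s['position'],s['joints'].round(3),R.from_quat(s['ee_rot']).as_matrix().round(3))
for c in('blue','red','yellow'):
    for a,ce,p in blobs(im,c,40): print(c,a,ce,p.min(0),p.max(0),[onz('wrist',ce,z,s).round(1)[:2] for z in (122,84,77,71)])
```

```text
1.65 [462.37489069 207.06141975 230.88766477] [ 0.743  0.183 -0.278  0.002 -1.111  0.527] [[ 0.955 -0.295  0.   ]
 [-0.295 -0.955 -0.002]
 [ 0.001  0.002 -1.   ]]
blue 1958 [318.9 191.4] [292 165] [340 225] [array([468. , 208.9]), array([457.1, 212.8]), array([455.1, 213.5]), array([453.4, 214.1])]
red 652 [312.9 134.1] [306  94] [323 161] [array([512.1, 199.7]), array([507.8, 202.2]), array([507.1, 202.7]), array([506.4, 203.1])]
yellow 892 [268.2 100. ] [259  72] [280 127] [array([545.3, 223.3]), array([546. , 229.3]), array([546.1, 230.4]), array([546.2, 231.4])]
```

View pics/w1.png

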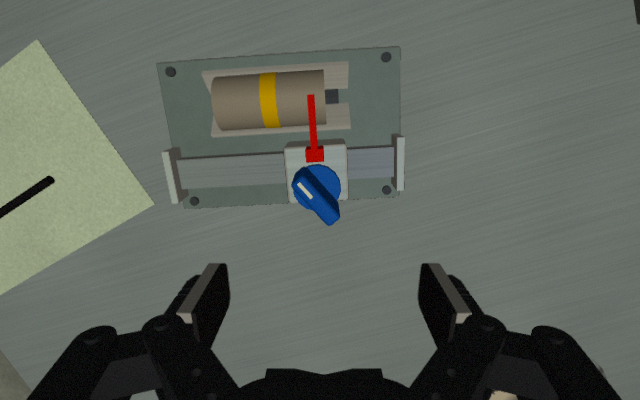

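Run:
```python
from h import *
im=cv2.imread('pics/w1.png'); cv2.imwrite('pics/w1z.png',cv2.resize(im[85:235,250:370],None,fx=4,fy=4,interpolation=2))
im2=im[160:230,285:345]; g=cv2.convertScaleAbs(im2,alpha=1.8); cv2.imwrite('pics/w1k.png',cv2.resize(g,None,fx=8,fy=8,interpolation=2))
```

```text
(no output)
```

View pics/w1k.png

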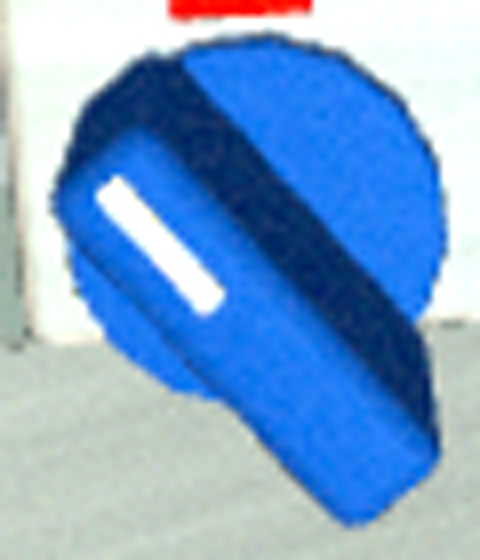

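View pics/w1z.png

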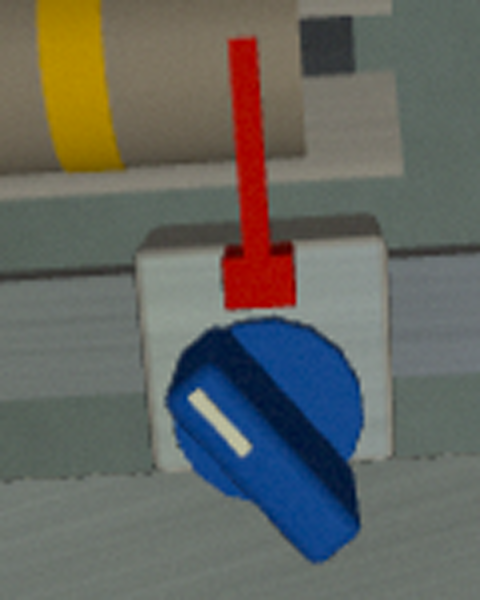

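Run:
```python
from h import *
s=np.load('s1.npy',allow_pickle=True).item()
k=lambda u,v,z: onz('wrist',(285+u/8,160+v/8),z,s)
z_=lambda u,v,z: onz('wrist',(250+u/4,85+v/4),z,s)
a,b=k(100,160,122),k(394,490,122); c=(a+b)/2
print('bar',a,b,c,np.linalg.norm(a-b),np.degrees(np.arctan2(*(a-b)[[1,0]])))
print('width',np.linalg.norm(k(55,195,122)-k(145,125,122)),np.linalg.norm(k(350,525,122)-k(438,455,122)))
print('disc',k(253,218,84),np.linalg.norm(k(58,218,84)-k(447,218,84)))
t=z_(243,38,82);r=z_(257,245,82);print('tip',t,r,np.degrees(np.arctan2(*(t-r)[[1,0]])))
im=cv2.imread('pics/w1.png')
y=[p for a,ce,p in blobs(im,'yellow',400)][0]; print(y.min(0),y.max(0))
x=(t-r)/np.linalg.norm(t-r); yd=np.cross([0,0,1],x)
# intersect: points of yellow on the cylinder along top: project at z=71
P=np.array([onz('wrist',q,71,s) for q in y]); rel=P-t
for lo in range(-30,30,6):
    m=(rel@x>=lo)&(rel@x<lo+6)
    if m.any(): print(lo,m.sum(),(rel[m]@yd).min().round(1),(rel[m]@yd).max().round(1),(rel[m]@yd).mean().round(1))
print('knob rel',(c-t)@x,(c-t)@yd)
# core axis direction via end tops: top side yaw
print(R.from_quat(s['ee_rot']).as_matrix()[:,0])
# two view tri
for n,m in (('tip',((231.5,228.2),)),):
    pass
```

```text
bar [481.87625806 222.05867617 122.        ] [440.13223527 204.58671197 122.        ] [461.00424666 213.32269407 122.        ] 45.25298853457791 22.711751949498044
width 11.40086837294186 11.721561904361014
disc [461.46165271 213.56518495  84.        ] 44.00584522274382
tip [539.55144605 194.04163278  82.        ] [497.20827237 204.46250385  82.        ] -13.826017657665925
[259  72] [280 127]
-30 41 29.6 43.1 35.6
-24 109 30.3 44.4 37.3
-18 113 30.7 45.4 38.2
-12 115 31.4 45.6 38.4
-6 114 31.7 45.4 38.5
0 119 31.3 45.6 38.5
6 117 31.3 44.9 38.2
12 119 29.8 44.3 37.3
18 45 29.6 42.7 35.7
knob rel -80.87904250886605 -0.04836214881853935
[ 9.55379755e-01 -2.95379550e-01  6.66408826e-04]
```

Emit:
{"fn": "send_rows", "kwargs": {
  "translation": [
    [-0.003, -0.0057, 0.015],
    [-0.003, -0.0057, 0.03],
    [-0.003, -0.0057, 0.045],
    [-0.003, -0.0057, 0.06],
    [-0.003, -0.0057, 0.075],
    [-0.003, -0.0057, 0.09],
    [-0.003, -0.0057, 0.09],
    [-0.003, -0.0057, 0.09],
    [-0.003, -0.0057, 0.09]
  ],
  "yaw": [-8, -16, -24, -32, -40, -40, -40, -40, -40],
  "fingers": [0, 0, 0, 0, 0, 0, 0, 0, 0]
}}

```text
clock: 2.6
position: [461.7, 214.2, 142.1]
ee_rot: [0.98, 0.198, 0.001, 0.0]
contact_force: [-1.0, 1.0, 0.4]
gripper_width: 85.6
```

Run:
```python
from h import *
s=read_state();im=get_image('wrist');cv2.imwrite('pics/w2.png',im)
np.save('s2.npy',s,allow_pickle=True)
M=R.from_quat(s['ee_rot']).as_matrix()
print(s['clock'],s['position'],s['joints'].round(3),np.degrees(np.arctan2(M[1,0],M[0,0])))
print('need tool',M.T@(np.array([461.2,213.4,90])-s['position']))
```

```text
2.6 [461.6848973  214.2015934  142.09964548] [ 0.755  0.276 -0.402  0.002 -0.891  1.214] 22.881047114197667
need tool [-0.85759411  0.49460562 52.0986625 ]
```

View pics/w2.png

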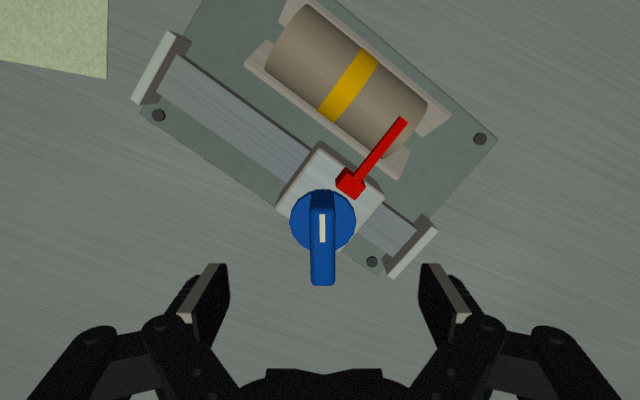

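The bar stands upright at column 322, midway between the fingers (227 to 420), so it is aligned. I'll descend and close.

Emit:
{"fn": "send_rows", "kwargs": {
  "translation": [
    [-0.001, 0, 0.02],
    [-0.001, 0, 0.04],
    [-0.001, 0, 0.051],
    [-0.001, 0, 0.051],
    [-0.001, 0, 0.051],
    [-0.001, 0, 0.051],
    [-0.001, 0, 0.051],
    [-0.001, 0, 0.051],
    [-0.001, 0, 0.051],
    [-0.001, 0, 0.051],
    [-0.001, 0, 0.051],
    [-0.001, 0, 0.051]
  ],
  "yaw": [0, 0, 0, 0, 0, 0, 0, 0, 0, 0, 0, 0],
  "fingers": [0, 0, 0, 0, 120, 200, 255, 255, 255, 255, 255, 255]
}}

```text
clock: 3.85
position: [460.8, 214.6, 91.6]
ee_rot: [0.98, 0.199, 0.001, -0.0]
contact_force: [-5.0, 3.9, 3.3]
gripper_width: 13.1
```

Run:
```python
from h import *
s=read_state();im=get_image('wrist');cv2.imwrite('pics/w3.png',im)
M=R.from_quat(s['ee_rot']).as_matrix()
print(s['clock'],s['position'],s['gripper_width'],s['contact_force'],s['wrist_torque'],np.degrees(np.arctan2(M[1,0],M[0,0])))
```

```text
3.85 [460.81638065 214.5590666   91.62721544] 13.097226212439557 [-5.01195479  3.86729583  3.33025507] [1.05689498 1.11485801 0.1711594 ] 22.91291813573444
```

View pics/w3.png

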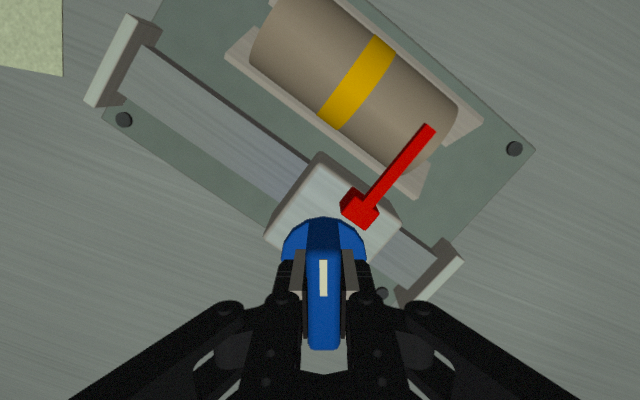

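The knob is gripped, with the bar between the pads and a width of 13.1 mm. I'll turn it 40° first, following 24 mm along +y.

Emit:
{"fn": "send_rows", "kwargs": {
  "translation": [
    [0.0018, -0.0024, 0],
    [0.0036, -0.0048, 0],
    [0.0054, -0.0072, 0],
    [0.0072, -0.0096, 0],
    [0.009, -0.012, 0],
    [0.0108, -0.0144, 0],
    [0.0126, -0.0168, 0],
    [0.0144, -0.0192, 0],
    [0.0144, -0.0192, 0],
    [0.0144, -0.0192, 0]
  ],
  "yaw": [5, 10, 15, 20, 25, 30, 35, 40, 40, 40],
  "fingers": [255, 255, 255, 255, 255, 255, 255, 255, 255, 255]
}}

```text
clock: 4.9
position: [466.5, 237.7, 91.7]
ee_rot: [0.989, -0.148, 0.001, -0.001]
contact_force: [-1.1, 0.7, 0.8]
gripper_width: 13.0
```

```bash
cat > m.py <<'E'
from h import *
import sys
s=read_state();im=get_image('wrist');cv2.imwrite(sys.argv[1],im)
M=R.from_quat(s['ee_rot']).as_matrix()
print(s['clock'],s['position'].round(1),s['gripper_width'],s['contact_force'].round(1),s['wrist_torque'].round(2),np.degrees(np.arctan2(M[1,0],M[0,0])),s['joints'].round(2))
x=np.array([np.cos(np.radians(-13.8)),np.sin(np.radians(-13.8)),0]);yd=np.cross([0,0,1],x)
print('yd in tool',M.T@yd)
o=np.array([461.2,213.4,0]);
for c,z in(('red',82),('yellow',71)):
    p=max(blobs(im,c,100),key=lambda b:b[0])[2]
    P=np.array([onz('wrist',q,z,s) for q in p])-o; px=P@x;py=P@yd
    for lo in range(40,100,8):
        m=(px>=lo)&(px<lo+8)
        if m.sum()>5: print(c,lo,(py[m].min()+py[m].max())/2)
    print(c,'xmax',px.max())
E
python3 m.py pics/w4.png
```

```text
4.9 [466.5 237.7  91.7] 13.017069640534984 [-1.1  0.7  0.8] [ 0.1   0.36 -0.16] -17.029022632995584 [ 0.78  0.36 -0.43  0.   -0.78  0.49]
yd in tool [-0.05632712 -0.99841073  0.00180746]
red 40 24.863027748506678
red 48 24.850608170625016
red 56 24.86476676349303
red 64 24.861810691527296
red 72 24.813594512366542
red 80 24.69612300260384
red xmax 81.06050000165098Traceback (most recent call last):
  File "m.py", line 11, in <module>
    P=np.array([onz('wrist',q,z,s) for q in p])-o; px=P@x;py=P@yd
                ~~~^^^^^^^^^^^^^^^
  File "h.py", line 16, in onz
    o,d=ray(n,uv,s); return o+d*(z-o[2])/d[2]
        ~~~^^^^^^^^
  File "h.py", line 12, in ray
    K,k1,Rw,o=cam(n,s)
              ~~~^^^^^
  File "h.py", line 5, in cam
    p=camera_params(n);K=p['mtx']
ValueError: time passes only in moves, steps and waits
```

View pics/w4.png

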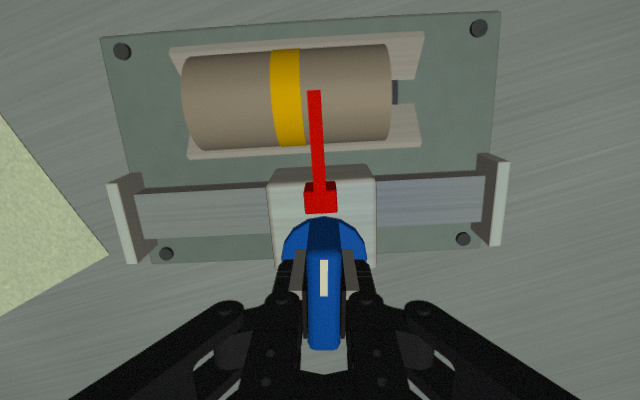

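```bash
sed -i 's/^def cam(/from functools import lru_cache\ncamera_params=lru_cache(None)(camera_params)\ndef cam(/' h.py; sed "s/get_image('wrist');cv2.imwrite(sys.argv\[1\],im)/cv2.imread(sys.argv[1])/" m.py > mo.py; python3 mo.py pics/w4.png
```

```text
4.95 [466.5 237.7  91.7] 13.339584512521457 [-0.5  1.1  0.5] [ 0.09  0.31 -0.14] -17.03911798939183 [ 0.78  0.36 -0.43  0.   -0.78  0.49]
yd in tool [-0.05650304 -0.99840068  0.00186566]
red 40 24.846137338924862
red 48 24.832366295090512
red 56 24.844650144953697
red 64 24.840433041205642
red 72 24.7908767764781
red 80 24.672472551789134
red xmax 81.04285132942887
yellow 48 36.48598776670376
yellow 56 37.576420662005134
yellow 64 38.292847531177344
yellow 72 38.47147755072962
yellow 80 38.37297902209572
yellow 88 38.10821154458204
yellow 96 37.114475129366646
yellow xmax 99.58481365060804
```

The pointer is at 24.8 mm and the band's middle at 38.4 mm. That leaves 13.6 mm, or 22.7°.

Emit:
{"fn": "send_rows", "kwargs": {
  "translation": [
    [-0.0002, -0.0027, 0],
    [-0.0003, -0.0054, 0],
    [-0.0005, -0.0082, 0],
    [-0.0006, -0.0109, 0],
    [-0.0008, -0.0136, 0],
    [-0.0008, -0.0136, 0],
    [-0.0008, -0.0136, 0]
  ],
  "yaw": [4.5, 9, 13.6, 18.2, 22.7, 22.7, 22.7],
  "fingers": [255, 255, 255, 255, 255, 255, 255]
}}

```text
clock: 5.65
position: [469.6, 250.7, 91.6]
ee_rot: [0.941, -0.339, 0.001, -0.001]
contact_force: [-0.6, 0.5, 1.0]
gripper_width: 13.0
```

```bash
python3 m.py pics/w5.png
```

```text
5.65 [469.6 250.7  91.6] 12.954368504024362 [-0.6  0.5  1. ] [-0.07  0.32 -0.16] -39.65168444124809 [ 0.8   0.38 -0.41  0.   -0.79  0.08]
yd in tool [-0.43604282 -0.89992418  0.00176795]
red 40 38.021303086296854
red 48 37.913172698374716
red 56 38.062259423778414
red 64 37.959083757149074
red 72 37.9649876626423
red 80 37.93707118785193
red xmax 80.73090980173336
yellow 48 32.516300609876616
yellow 56 33.01411130016308
yellow 64 38.029675067468084
yellow 72 38.40523956395085
yellow 80 38.20507955019435
yellow 88 37.24345789616643
yellow 96 35.58349334073758
yellow xmax 98.7056546780361
```

View pics/w5.png

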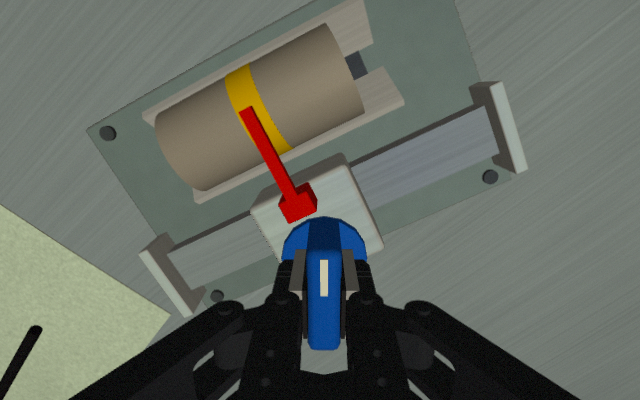

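The pointer (37.95 mm) is over the band (about 38.4 mm). I'll release and retreat.

Emit:
{"fn": "send_rows", "kwargs": {
  "translation": [
    [0, 0, 0],
    [0, 0, 0],
    [0, 0, 0],
    [0, 0, 0],
    [0, 0, 0],
    [0, 0, 0],
    [0, 0, -0.03],
    [0, 0, -0.07],
    [0, 0, -0.11],
    [0, 0, -0.13],
    [0, 0, -0.13],
    [0, 0, -0.13]
  ],
  "yaw": [0, 0, 0, 0, 0, 0, 0, 0, 0, 0, 0, 0],
  "fingers": [130, 60, 0, 0, 0, 0, 0, 0, 0, 0, 0, 0]
}}

```text
clock: 6.9
position: [468.9, 250.5, 221.5]
ee_rot: [0.941, -0.339, 0.001, -0.001]
contact_force: [-0.1, 0.4, -1.3]
gripper_width: 85.1
```

```bash
python3 m.py pics/w6.png
python3 - <<'E'
from h import *
im=get_image('top');cv2.imwrite('pics/t6.png',im)
for c in('blue','red','yellow'):
    for a,ce,p in blobs(im,c): print(c,a,ce)
E
```

```text
6.9 [468.9 250.5 221.5] 85.14837388900366 [-0.1  0.4 -1.3] [-0.04 -0.01  0.05] -39.68106349752147 [ 0.8   0.23 -0.24  0.   -1.1   0.08]
yd in tool [-0.43650441 -0.89969942  0.0022022 ]
red 40 38.307945382279456
red 48 38.25310951416911
red 56 37.86061539763814
red 64 38.185228896156225
red 72 38.158017931842856
red 80 37.757292531953
red xmax 80.46961747859515
yellow 48 32.83039826225057
yellow 56 37.30297684791638
yellow 64 38.045781189217564
yellow 72 38.24152314828709
yellow 80 38.21551157298706
yellow 88 37.824201911689315
yellow 96 36.847132272352525
yellow xmax 100.03121447484453
blue 826 [557.5 146.4]
blue 233 [440.4 213.4]
blue 222 [207.9 258.8]
red 79 [436.4 193.6]
red 62 [212.8 240. ]
yellow 3768 [574.8 173.9]
yellow 81 [218.  224.8]
```

View pics/w6.png

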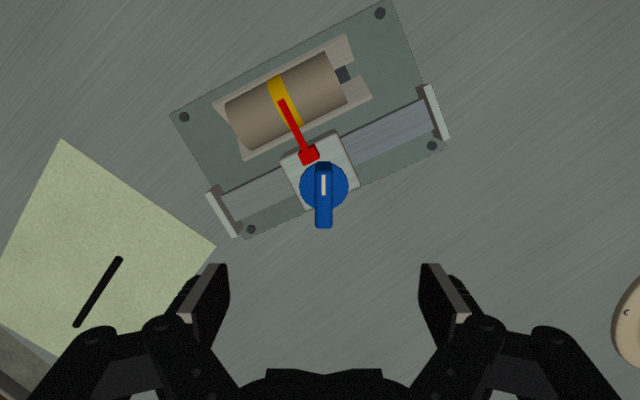

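The gripper is clear of the bench, with the pointer tip at about (282,102) on the yellow band.

```bash
python3 -c "
from bench import *
print(job_done())"
```

```text
the job is handed in; nothing more can be done
None
```

The red pointer stands over the yellow line on the marked bench, and I handed the job in at about 7 s of the 34 s allowed. `job_done` gives no verdict.

I gripped the blue knob (13 mm between the fingers) and turned it clockwise about 63° in two moves, following the carriage about 38 mm. I then opened the fingers and raised the gripper about 130 mm clear.

**Last checks:**
- **Pointer:** it stands at about 38.1 mm along the core and the middle of the line at about 38.2 mm, so they agree within about 0.5 mm (limit 10 mm).
- **Marked core:** in the wrist pictures the line stayed within about 0.3 mm of its first measured position along the core. The top camera shows its visible patch about 1.7 px off, which I put down to the pointer now covering part of it.
- **Other bench:** its knob and pointer are within 0.1 px of where they were in the top picture.
- **Robot:** nothing is touching; the force reading is near zero.

No check failed. One script stopped partway with an interface error when it asked for the camera calibration too many times; I stored the calibration and re-ran it on the saved picture.

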